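# Load a button cell to 10 N on a hand-wound force test stand

### The arm

A 6-joint arm with a two-finger parallel gripper is mounted at the origin on the work surface. World frame = base frame: x ahead of the robot, y to its left, z up, the work surface at z = 0. Lengths are in mm, angles in rad, forces in N, time in s.
With the tool pointing down it reaches from about 400 to 825 mm from the base axis. Payload 7 kg.
Tool frame: the origin (TCP) lies at the very end of the fingers, on their centre line; the grasp point (between the pads) lies 19 mm behind it; z points along the fingers, y is the line along which they close (so a half turn about z gives the same grasp; the last joint's range is limited). The gripper opens to 88 mm and grips with 3 to 60 N. Pads are 19 mm wide; open, the fingers measure 130 mm over their backs; the gripper's body (78 mm by 193 mm) begins 47 mm behind the grasp point.
Start: joints at [1.533, 0.359, 0.012, 0, -1.224, -0.288], TCP at [216.053, 639.466, 226.561] pointing down, gripper open.
Joint ranges: [-3.07, 3.07], [-1.43, 2.12], [-1.02, 1.25], [-3.03, 1.67], [-3.05, -0], [-3.03, 3.03]. Speed limits (rad/s): [2.39, 2.39, 3.01, 3.14, 3.14, 3.14].

### API

Orientations are given as a unit quaternion [x, y, z, w].
In Python, from plant import bot gives the robot as it stands. Calls block until the motion is done:
- bot.move_ptp(position, orientation): joint-space move of the TCP to a pose.
- bot.line_to(position, velocity=150, ori=None): straight line of the TCP; ori=None keeps the orientation; velocity is the mean speed in mm/s.
- bot.move_joints(angles): joint-space move.
- bot.move_gripper(opening, force=None): finger opening in mm; force is the grip in N (None keeps the last); returns when the fingers have stopped.
- bot.pause(seconds).
- bot.solve_ik(position, orientation): joint angles nearest the present ones, or None.
- bot.read_state(): the state.
- bot.camera(name): name is "scene" or "top"; returns the picture (400x640x3 uint8, red, green, blue); there is no depth.
- bot.get_calibration(name): a dict with "fx", "fy", "cx", "cy" (pixels), "distortion" ([k1, k2, p1, p2, k3] as OpenCV has them; the pictures are not rectified), "view" (4x4, takes a point from world to camera coordinates). Camera axes: x right, y up, looking along -z (the intrinsics and any distortion apply to the point x, -y, -z); pixel columns grow to the right and rows downward; lengths in mm; the calibration is good to about 2 mm. A picture is of the moment at which its call begins. get_calibration takes no time and is no camera call.
A pose or a line that the arm cannot do raises bot.Unreachable and nothing moves.
- bot.close_job(): hands the job in; it is judged then, once.
The state is a dict: "t": time; "joint_pos": joint angles; "qvel": joint speeds; "tau": joint torques, N m; "tcp_pos": TCP position; "eef_rot": TCP orientation; "contact_force": force on the tool from outside, world axes, zero at the start; "moment": the same for the moment, N m; "width": finger opening in mm; "finger_force": force on a finger pad.
Only numpy, scipy, OpenCV 4.12 (cv2) and the standard library are available. Lean on these libraries where they do the work, as an engineer would, in place of code of your own. Each camera call takes 0.05 s, during which the arm holds its last target. There are 200 camera calls.

### The job

Put the calibration load of 10 N on the small load cell that lies under the force gauge of the test stand. Wind the gauge down with the big coarse wheel only until its foot rests lightly on the cell and the needle has just lifted, between 1 and 4 N; then use the small fine knob on top of it to bring the needle to 10 N, within 1 N and without ever going past 12 N. Work only with the two knobs, then let go and leave the cell standing under its load with nothing else disturbed.

Things in the scene. Friction and masses are not known exactly. Their poses are not given: they have to be found in the camera images.
- coarse (a joint): Angle (rad) of the coarse feed hand wheel: big black ribbed wheel, 58 mm in diameter, 18 mm thick, vertical axis, on top of the gauge carriage. Grows clockwise seen from above, which winds the carriage, both knobs and the gauge DOWN 20 mm a turn (3.18 mm per rad, about 16 N per rad once the foot has touched). Stays where left; friction 0.08 N m, but leaning on the knobs with over about 12 N can drive it down.
- coarse_grip (a point): Centre of the coarse wheel, on its vertical axis, half-way through its 18 mm thickness, 235 to 250 mm above the table; it sinks as the wheel is turned. Below the wheel there is only a 26 mm thick round neck for 17 mm, then a 40 mm flange 7 mm high on the 30 x 50 mm drive box (box top 33 mm below this point).
- fine (a joint): Angle (rad) of the fine feed knob: small steel knob, 24 mm in diameter, 22 mm tall, on the same axis, 4 mm above the coarse wheel; it turns independently of it. Parked near 0, can go about one turn either way. Grows clockwise seen from above, which moves the gauge alone DOWN 5 mm a turn (0.80 mm per rad, about 4 N per rad). Stays where left; friction 0.03 N m. Dark line in its top.
- fine_grip (a point): Centre of the fine knob, on its axis and half-way up its 22 mm, 24 mm above coarse_grip; it sinks with the coarse feed, not with its own turning. The top of the coarse wheel is 15 mm below this point.
- needle (a joint): Angle (rad) of the needle of the dial force gauge, 0 at no load: reads the force of the foot on the load cell, 0.2356 rad per N (10 N is 2.356). The white dial, 90 mm across, looks away from the column, 30 degrees upwards. Scale clockwise over 270 degrees from 0 N at lower left to 20 N at lower right, short tick per newton, long tick per 5 N: 10 N is straight up.
- head: The gauge: black block with a round dial case, 96 mm in diameter, 24 mm thick, and below it a spring-loaded rod with a flat 18 mm foot; in front of the carriage, moved by both knobs. Origin on the column axis level with the dial's centre; x from the column to the dial, z up. It reads 5 N per mm that it is wound down after the foot has touched.
- cell (a point): Centre of the load cell, half-way up: round steel cell, 38 mm in diameter, with a 12 mm button on top, about 18 mm high in all, lying loose on a round screw-in anvil straight under the gauge's foot. Anvils are set to different heights: at the start the foot hangs some 3 to 10 mm above the button, and only the needle shows when it has touched.
- stand: The manual force test stand: grey base plate 210 x 150 x 20 mm with a 45 mm square slotted aluminium column, fixed to the table. Origin on the table under the column axis; x from the column towards the anvil, z up. The common axis of both knobs stands at x = 45 mm, the anvil's and foot's at x = 90 mm.
- weight: Bystander: knobbed 200 g steel weight, 30 mm in diameter, 41 mm high, standing on the base plate beside the anvil. Origin at the centre of its underside.
- spare_cell: Bystander: a larger load cell, 54 mm in diameter, 24 mm high, on the table beside the stand. Origin at the centre of its underside.
- screwdriver: Bystander: black-handled screwdriver, 190 mm long, lying on the table on the other side of the stand.

How it is judged (in metres and radians):
On the way, in this order (a step that is already met when the one before it is completed fails the run):
1. the coarse wheel has brought the foot lightly onto the cell: the gauge reads 1 to 4 N, with the fine knob not yet turned (value of joint needle between 0.188496 and 0.989601 rad and value of joint fine below 0.15 rad), for 0.2 s.
2. the fine knob has brought the gauge to 10 N (value of joint needle between 2.12057 and 2.59181 rad and value of joint fine above 0.9 rad), for 0.2 s.
At the end, for the whole second after the job is handed in: The gauge stands at 10 N, within 1 N (needle 2.121 to 2.592 rad), the cell within 6 mm of where it lay, the fine knob at least 0.9 rad clockwise of its zero, and the carriage at rest (all of step 2 and linear speed of head below 0.003 m/s and distance of cell from where it was at the start of the episode below 0.006 m); the robot touches nothing.
It fails at once if the cell is overloaded: the gauge goes past 12 N (rule: 12.5 N) (value of joint needle above 2.94524 rad).
It fails at once if the load is put on with the coarse wheel: past 4 N (rule: 4.6 N) before the fine knob is turned, or past 8.5 N before the fine knob has been turned 0.9 rad ((value of joint needle above 1.08385 rad and value of joint fine below 0.05 rad) or (value of joint needle above 2.00276 rad and value of joint fine below 0.9 rad)).
It fails at once if the gauge or its rod is touched by the robot (contact force between any of the fingers, the arm and head above 1 N).
It fails at once if a bystander is shifted by more than 15 mm (distance of any of weight, spare_cell, screwdriver from where it was at the start of the episode above 0.015 m).
It also fails if it takes over 72 s, if anything falls off the work surface, if the arm or the gripper's body presses on something with over 40 N, if the wrist force passes 120 N, or if a joint passes its speed limit or range.

## Working session

There is one attempt and no reset: what is moved stays moved. The work goes in short steps, each a Python script; the robot and the scene stay as the last script left them, time stands still between calls to the robot, and variables do not carry over. Pictures are saved under pics/ and viewed, at most 10 in all, crops included, and the job is handed in when it is done.

```bash
ls; mkdir -p pics
python3 - <<'E'
from plant import bot
import cv2,numpy as np
for n in("scene","top"):
    im=bot.camera(n); cv2.imwrite(f"pics/{n}0.png",im[:,:,::-1])
    c=bot.get_calibration(n); print(n,{k:np.round(v,3).tolist() for k,v in c.items()})
print(bot.read_state())
E
```

```text
pics
scene {'fx': 400.163, 'fy': 400.163, 'cx': 315.717, 'cy': 201.425, 'distortion': [-0.073, 0.0, 0.0, 0.0, 0.0], 'view': [[0.443, 0.897, -0.007, -304.421], [-0.571, 0.288, 0.769, 178.556], [0.691, -0.336, 0.64, -1212.361], [0.0, 0.0, 0.0, 1.0]]}
top {'fx': 520.874, 'fy': 520.874, 'cx': 331.408, 'cy': 192.284, 'distortion': [-0.094, 0.0, 0.0, 0.0, 0.0], 'view': [[-0.022, -1.0, 0.012, 66.389], [0.99, -0.02, 0.138, -578.105], [-0.138, 0.015, 0.99, -1299.882], [0.0, 0.0, 0.0, 1.0]]}
{'t': 0.1, 'joint_pos': array([ 1.53310055e+00,  3.59287579e-01,  1.11861372e-02, -3.44152001e-04,
       -1.22407543e+00, -2.88114377e-01]), 'qvel': array([ 0.00091653, -0.00162114,  0.0016988 ,  0.00117653, -0.00035793,
       -0.00131805]), 'tau': array([-4.62521766e-04, -5.84159768e+01,  2.93751061e+01,  7.01533824e+00,
        1.01758653e-02, -5.24193570e-05]), 'tcp_pos': array([215.91644264, 639.09361136, 225.74337089]), 'eef_rot': array([ 9.86750535e-01, -1.62243273e-01, -7.43264213e-05,  7.05072547e-04]), 'contact_force': array([ 0.4092297 , -0.09202719,  0.59565956]), 'moment': array([-0.02104348, -0.03315133,  0.04266814]), 'finger_force': 0.0, 'width': 87.67962445429129}
```

View pics/scene0.png

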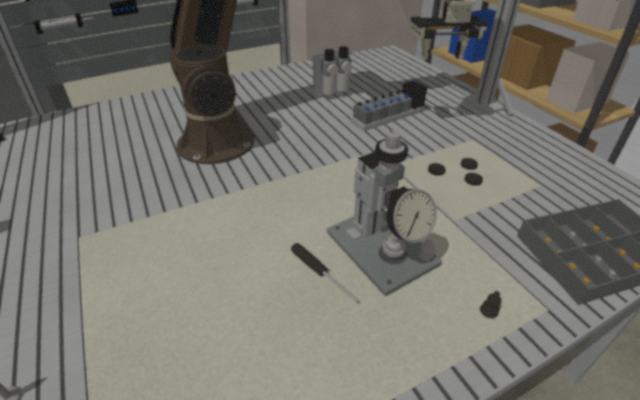

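View pics/top0.png

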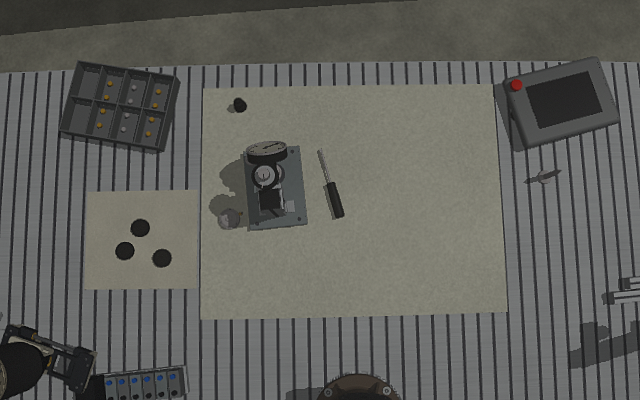

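Scene: the stand is at about (385,230), wheel (390,150), dial (413,216). Top: fine knob at about (264,173), column at (271,199), dial facing +x. I'll zoom in next.

```bash
cat > h.py <<'E'
import numpy as np,cv2
from plant import bot
def cal(n):
    c=bot.get_calibration(n);K=np.array([[c["fx"],0,c["cx"]],[0,c["fy"],c["cy"]],[0,0,1.]])
    V=np.array(c["view"]);F=np.diag([1,-1,-1.]);return K,np.array(c["distortion"],float),F@V[:3,:3],F@V[:3,3]
def proj(n,P):
    K,d,R,t=cal(n);return cv2.projectPoints(np.atleast_2d(np.array(P,float)),cv2.Rodrigues(R)[0],t,K,d)[0][:,0]
def ray(n,uv):
    K,d,R,t=cal(n);p=cv2.undistortPoints(np.array([[uv]],float),K,d)[0,0]
    return -R.T@t,R.T@np.array([*p,1])
def atz(n,uv,z):
    o,v=ray(n,uv);return o+v*(z-o[2])/v[2]
def crop(im,c,w,h,s):
    return cv2.resize(im[c[1]:c[1]+h,c[0]:c[0]+w],None,fx=s,fy=s,interpolation=cv2.INTER_CUBIC)
E
python3 - <<'E'
from h import *
a=cv2.imread("pics/top0.png");b=cv2.imread("pics/scene0.png")
cv2.imwrite("pics/z0.png",np.hstack([crop(a,(230,135),80,100,5),crop(b,(345,130),100,125,4)]))
E
```

```text
(no output)
```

View pics/z0.png

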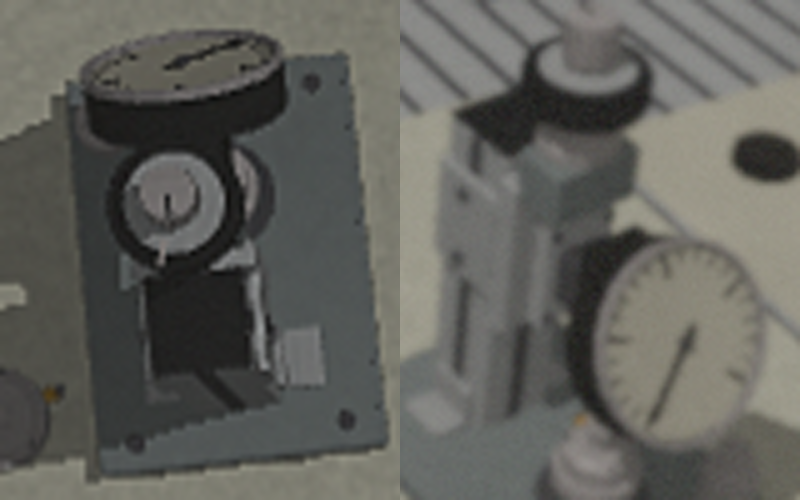

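Zoomed: the wheel rim is centred at about top (264.8,176.6) and scene (391.8,151). The needle is at lower left, so 0 N. Now I'll triangulate.

Run:
```python
from h import *
o1,v1=ray("top",(264.8,176.6));o2,v2=ray("scene",(391.75,151.2))
A=np.c_[v1,-v2];s=np.linalg.lstsq(A,o2-o1,rcond=None)[0];print(o1+v1*s[0],o2+v2*s[1])
for z in(240,245,250):print(z,atz("top",(264.8,176.6),z),"fine top",atz("top",(263.4,172.6),z+35))
# base plate corners (top z=20): zoom px
for q in((345,55),(387,443),(103,475),(65,85)):print(q,atz("top",(230+q[0]/5,135+q[1]/5),20).round(1))
from scipy.spatial.transform import Rotation as R
x,y=654,110
for yaw in np.arange(-90,181,15):
    r=(R.from_euler("z",yaw,degrees=True)*R.from_euler("x",180,degrees=True)).as_quat()
    q=bot.solve_ik([x,y,230],r);print(yaw,None if q is None else np.round(q,2))
```

```text
[588.02666778 201.97954271 246.09340283] [588.75176743 203.14334838 246.3511807 ]
240 [589.0807514  202.67246662 240.        ] fine top [591.71955291 201.64750526 275.        ]
245 [588.215813   202.10388128 245.        ] fine top [590.81479179 201.06538298 280.        ]
250 [587.3508746  201.53529593 250.        ] fine top [589.91003066 200.4832607  285.        ]
(345, 55) [707.4 137.   20. ]
(387, 443) [501.5 117.9  20. ]
(103, 475) [487.8 265.1  20. ]
(65, 85) [694.3 285.2  20. ]
-90 [ 0.46  0.34 -0.01  0.   -1.22 -0.46]
-75 [ 0.46  0.34 -0.01  0.   -1.22 -0.2 ]
-60 [ 0.46  0.34 -0.01  0.   -1.22  0.06]
-45 [ 0.46  0.34 -0.01  0.   -1.22  0.33]
-30 [ 0.46  0.34 -0.01  0.   -1.22  0.59]
-15 [ 0.46  0.34 -0.01  0.   -1.22  0.85]
0 [ 0.46  0.34 -0.01  0.   -1.22  1.11]
15 [ 0.46  0.34 -0.01  0.   -1.22  1.37]
30 [ 0.46  0.34 -0.01  0.   -1.22  1.63]
45 [ 0.46  0.34 -0.01  0.   -1.22  1.9 ]
60 [ 0.46  0.34 -0.01  0.   -1.22  2.16]
75 [ 0.46  0.34 -0.01  0.   -1.22  2.42]
90 [ 0.46  0.34 -0.01  0.   -1.22  2.68]
105 [ 0.46  0.34 -0.01  0.   -1.22  2.94]
120 None
135 [ 0.46  0.34 -0.01  0.   -1.22 -2.82]
150 [ 0.46  0.34 -0.01 -0.   -1.22 -2.55]
165 [ 0.46  0.34 -0.01 -0.   -1.22 -2.29]
180 [ 0.46  0.34 -0.01 -0.   -1.22 -2.03]
```

```bash
cat >> h.py <<'E'
yaw=np.deg2rad(5.4);ex=np.array([np.cos(yaw),np.sin(yaw),0]);ey=np.array([-ex[1],ex[0],0]);ez=np.array([0,0,1.])
up=np.cos(np.pi/6)*ez-np.sin(np.pi/6)*ex   # dial face 'up'; reader's right = +ey (reader faces -x)
def circ(c,r,a,b,n=60):
    t=np.linspace(0,2*np.pi,n);return c+r*(np.outer(np.cos(t),a)+np.outer(np.sin(t),b))
E
python3 - <<'E'
from h import *
def tri(a,b):
    o1,v1=ray("top",a);o2,v2=ray("scene",b);s=np.linalg.lstsq(np.c_[v1,-v2],o2-o1,rcond=None)[0];p,q=o1+v1*s[0],o2+v2*s[1];print((p+q)/2,p-q);return (p+q)/2
D=tri((230+184/5,135+66/5),(345+281/4,130+341/4))
ax=np.array([589,201.5,242])
print("dial in stand",(D-ax)@ex+45,(D-ax)@ey,"cam",[(-cal(n)[2].T@cal(n)[3]).round() for n in("top","scene")])
out=[]
for n,c,w,h,s in(("top",(230,135),80,100,5),("scene",(345,130),100,125,4)):
    im=crop(cv2.imread(f"pics/{n}0.png"),c,w,h,s)
    def dr(P,col):
        p=((proj(n,P)-c+.5)*s-.5);cv2.polylines(im,[np.int32(p.round())],False,col,1)
    dr(circ(ax+9*ez,29,ex,ey),(0,0,255));dr(circ(ax-9*ez,29,ex,ey),(0,0,255))
    dr(circ(ax+35*ez,12,ex,ey),(0,255,0));dr(circ(D,45,up,ey),(255,0,0))
    col=ax-45*ex;q=np.array([-ex-ey,ex-ey,ex+ey,-ex+ey,-ex-ey])*22.5+col
    for z in(200,225):q[:,2]=z;dr(q,(0,255,255))
    out.append(im)
cv2.imwrite("pics/ov.png",np.hstack(out))
E
```

```text
[672.26320942 207.85037787 156.78062179] [-0.84705376 -1.26838477 -0.33343052]
dial in stand 128.49130769728774 -1.5135655328413202 cam [array([ 394.,   75., 1367.]), array([1075., -186.,  636.])]
```

View pics/ov.png

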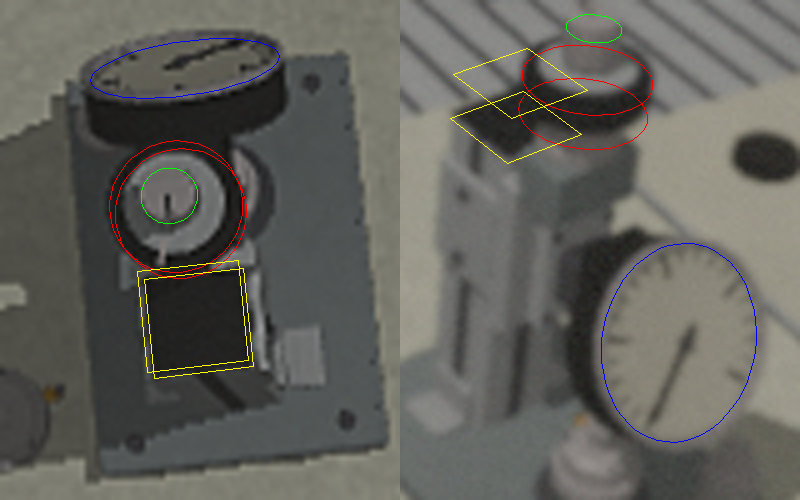

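Overlay: column top is at about z 200, and the dial fits. The wheel sits higher than I guessed, nearer z 250. One refined overlay.

Run:
```python
from h import *
ax=np.array([588.5,201,249])
out=[]
for n,c,w,h,s in(("top",(244,155),40,40,10),("scene",(370,128),40,40,10)):
    im=crop(cv2.imread(f"pics/{n}0.png"),c,w,h,s)
    def dr(P,col):
        p=((proj(n,P)-c+.5)*s-.5);cv2.polylines(im,[np.int32(p.round())],False,col,1)
    dr(circ(ax+9*ez,29,ex,ey),(0,0,255));dr(circ(ax-9*ez,29,ex,ey),(0,0,255))
    dr(circ(ax+35*ez,12,ex,ey),(0,255,0));dr(circ(ax+13*ez,12,ex,ey),(0,255,0))
    out.append(im)
cv2.imwrite("pics/ov2.png",np.hstack(out))
```

```text
(no output)
```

View pics/ov2.png

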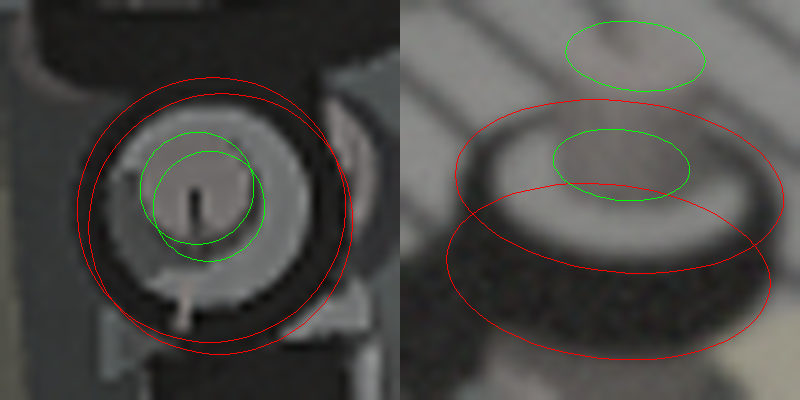

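```bash
cat >> h.py <<'E'
from scipy.ndimage import map_coordinates
from scipy.spatial.transform import Rotation as Rt
D0=np.array([672.3,207.9,156.8]);AX=np.array([588.5,201.,249.])
def needle(im,dz=0.,full=False):
    "gauge reading in N from a scene picture, head lowered by dz mm"
    g=cv2.GaussianBlur(im.mean(2).astype(np.float32),(0,0),.6);D=D0-dz*ez
    th=np.deg2rad(np.arange(-150,150,1.));s=np.arange(-3,3.1,1.);r=np.arange(6,34,1.)
    T,S,Rr=np.meshgrid(th,s,r,indexing="ij")
    u=Rr*np.cos(T)-S*np.sin(T);v=Rr*np.sin(T)+S*np.cos(T)
    p=proj("scene",(D+u[...,None]*up+v[...,None]*ey).reshape(-1,3))
    val=map_coordinates(g,[p[:,1],p[:,0]],order=1).reshape(T.shape).mean(2)
    m=val.min(1);i=m.argmin();w=np.clip(np.median(m)-8-m,0,None)*(abs(np.arange(len(m))-i)<12)
    a=np.rad2deg((w*th).sum()/w.sum());q=(a+135)/13.5
    return (q,val[i].argmin()-3,np.median(m),m[i]) if full else q
def quat(yw):return (Rt.from_euler("z",yw)*Rt.from_euler("x",np.pi)).as_quat()
E
python3 - <<'E'
from h import *
im=cv2.imread("pics/scene0.png");print(needle(im,0,True))
for d in([2,0,0],[0,2,0],[0,0,2]):
    import h;h.D0=D0+np.array(d,float);print(d,needle(im,0,True))
for y in(2.0,1.9,1.7,0,-3.2,-3.5):
    q=bot.solve_ik([588.5,201,238],quat(y));print(y,None if q is None else q.round(2))
E
```

```text
(np.float64(-0.012981814379798009), np.int64(-3), np.float32(125.79834), np.float32(90.81856))
[2, 0, 0] (np.float64(-0.05782093609293623), np.int64(0), np.float32(125.8739), np.float32(90.71685))
[0, 2, 0] (np.float64(0.05398613522888346), np.int64(-1), np.float32(126.55192), np.float32(91.06846))
[0, 0, 2] (np.float64(-0.039141566894232725), np.int64(-3), np.float32(126.26892), np.float32(91.04357))
2.0 [ 0.64  0.27 -0.09  0.   -1.21  2.93]
1.9 [ 0.64  0.27 -0.09  0.   -1.21  2.83]
1.7 [ 0.64  0.27 -0.09  0.   -1.21  2.63]
0 [ 0.64  0.27 -0.09  0.   -1.21  0.93]
-3.2 [ 0.64  0.27 -0.09 -0.   -1.21 -2.27]
-3.5 [ 0.64  0.27 -0.09 -0.   -1.21 -2.57]
```

Run:
```python
from h import *
def st(l):
    s=bot.read_state();print(l,round(s["t"],2),s["tcp_pos"].round(1),s["contact_force"].round(1),s["moment"].round(2),round(s["width"],1),round(s["finger_force"],1),round(s["joint_pos"][5],2))
bot.line_to([216,639,340],velocity=300)
bot.move_ptp([588.5,201,340],quat(1.7));st("above")
bot.line_to([588.5,201,235],velocity=150);st("down")
bot.move_gripper(50,8);bot.pause(.2);st("grip")
im=bot.camera("scene");cv2.imwrite("pics/g1.png",im[100:300,280:500,::-1].repeat(2,0).repeat(2,1));print(needle(im))
```

```text
above 3.09 [588.4 201.4 339.8] [ 0.3 -0.3  0.2] [-0.06 -0.09 -0.04] 87.6 0.0 2.63
down 3.94 [589.1 201.3 236.1] [0.8 0.3 0.4] [-0.04 -0.1  -0.01] 87.4 0.0 2.63
grip 4.74 [589.1 201.1 235.3] [ 4.   0.2 -0.2] [-0.1  -1.55  0.04] 58.0 8.0 2.63
0.034380002579178344
```

View pics/g1.png

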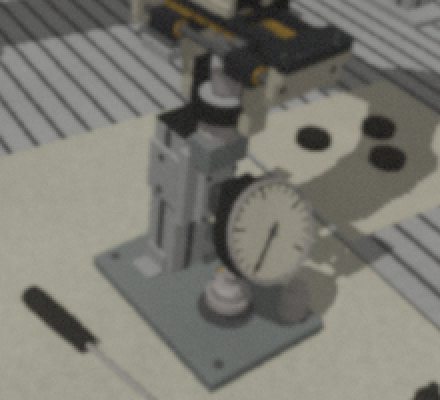

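The wheel is gripped at 58 mm width and the needle is at 0. The +4 N in x says the wheel centre is slightly towards +x, so I'll shift 1 mm and start winding.

```bash
cat >> h.py <<'E'
def st(l):
    s=bot.read_state();print(l,round(s["t"],2),s["tcp_pos"].round(1),s["contact_force"].round(1),s["moment"].round(2),round(s["width"],1),round(s["finger_force"],1),round(s["joint_pos"][5],2))
def turn(c,z,y):
    bot.move_joints(bot.solve_ik([c[0],c[1],z],quat(y)))
K=20/(2*np.pi)
E
python3 - <<'E'
from h import *
c=[589.5,201];bot.line_to([*c,235],velocity=20);st("shift")
bot.move_gripper(50,20);st("g20")
for a in(.15,.4,.8):
    turn(c,235-K*a,1.7-a);st(a);print(needle(bot.camera("scene"),K*a))
E
```

```text
shift 5.04 [589.2 201.1 235.3] [-1.9  0.7  4.1] [ 0.26  0.29 -0.04] 57.5 8.0 2.63
g20 5.26 [589.2 201.1 235.2] [-2.3 -0.1  4.9] [ 0.34  0.69 -0.06] 57.8 20.0 2.63
0.15 5.53 [589.1 201.1 234.7] [-2.9  1.5  5.8] [ 0.38  0.81 -0.07] 57.6 20.0 2.48
0.03756484653952915
0.4 5.92 [589.  201.1 233.9] [-2.7  1.3  5.9] [ 0.42  0.9  -0.14] 57.7 20.0 2.23
-0.013718034956432937
0.8 6.44 [588.9 201.2 232.7] [-4.7  1.7  6.4] [ 0.48  1.21 -0.14] 57.7 20.0 1.83
-0.012360806920098723
```

Run:
```python
from h import *
c=[589.1,201];a=.8;n=0
while a<3.9:
    a+=.07 if n<.4 else np.clip((2.4-n)/16,.02,.1)
    turn(c,235.4-K*a,1.7-a)
    im=bot.camera("scene");n=needle(im,K*a);print(round(a,2),round(n,2),end="; ")
    if n>.4: bot.pause(.15);im=bot.camera("scene");n=needle(im,K*a);print("re",round(n,2))
    if n>1.8:break
cv2.imwrite("pics/c1.png",crop(im,(345,130),100,125,4)[:,:,::-1]);st("end")
```

```text
0.87 -0.02; 0.94 -0.02; 1.01 -0.02; 1.08 -0.02; 1.15 -0.02; 1.22 -0.02; 1.29 -0.02; 1.36 -0.02; 1.43 -0.01; 1.5 -0.01; 1.57 -0.01; 1.64 0.04; 1.71 0.04; 1.78 0.03; 1.85 0.03; 1.92 -0.01; 1.99 0.63; re 0.62
2.09 2.24; re 2.23
end 12.29 [588.8 201.5 228.6] [-4.9  4.6  3.3] [ 1.81  1.56 -0.09] 57.4 20.0 0.54
```

Needle lifted to 2.23 N. Release, rise, check, and take the fine knob.

Run:
```python
from h import *
dz=K*2.09;c=[588.9,201.3]
bot.move_gripper(88);bot.pause(.3);st("open");print(needle(bot.camera("scene"),dz))
p=bot.read_state()["tcp_pos"];bot.line_to([p[0],p[1],300],velocity=120)
bot.move_ptp([*c,300],quat(.6));print(needle(bot.camera("scene"),dz))
bot.line_to([*c,258],velocity=100);st("down")
bot.move_gripper(15,6);bot.pause(.2);st("grip")
im=bot.camera("scene");print(needle(im,dz));cv2.imwrite("pics/f1.png",crop(im,(330,80),130,140,4)[:,:,::-1])
```

```text
open 13.32 [589.1 201.  228.8] [ 0.5 -0.1  1. ] [0.02 0.03 0.01] 87.6 0.0 0.54
2.0951846094809095
2.097468364707932
down 15.66 [589.2 201.3 258.3] [-0.4  0.2  0.5] [-0.01 -0.05  0.05] 87.3 0.0 1.53
grip 16.88 [588.9 201.3 258. ] [0.1 0.8 0.3] [ 0.07  0.05 -0.02] 23.9 6.0 1.53
2.097719167552169
```

View pics/f1.png

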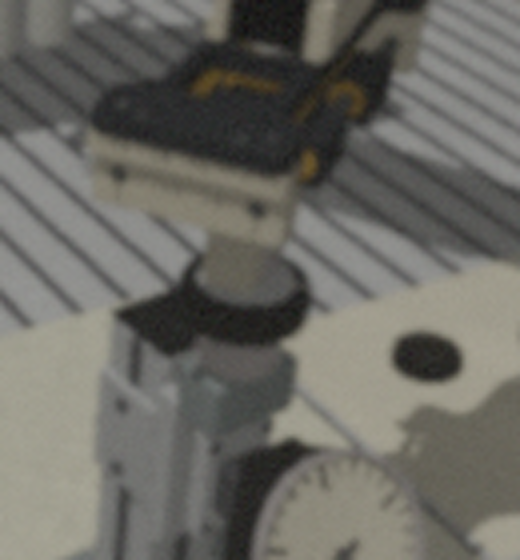

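The fine knob is gripped at 23.9 mm, the fingers clear the wheel, and the reading holds at 2.1 N. Now the fine turn, steered by the needle.

Run:
```python
from h import *
dz=K*2.09;c=[588.9,201.3];a=0;n=2.1
bot.move_gripper(15,15)
while n<9.85 and a<3:
    a+=np.clip((10-n)/4*.8,.02,.3);turn(c,258,.6-a);bot.pause(.1)
    im=bot.camera("scene");n=needle(im,dz+.8*a);print(round(a,2),round(n,2),end="; ")
st("end");bot.move_gripper(60);bot.pause(.3);print(needle(bot.camera("scene"),dz+.8*a))
bot.line_to([*c,340],velocity=150);bot.pause(.5)
im=bot.camera("scene");print(needle(im,dz+.8*a,True));cv2.imwrite("pics/end.png",crop(im,(330,80),130,190,3)[:,:,::-1]);st("up")
```

```text
0.3 3.27; 0.6 4.37; 0.9 5.34; 1.2 6.66; 1.5 7.71; 1.8 8.73; 2.05 9.81; 2.09 9.9; end 21.3 [589.1 201.6 258. ] [-1.5  4.8  0.3] [ 1.91  0.52 -0.03] 23.6 15.0 -0.56
9.899535771381814
(np.float64(9.898726881896469), np.int64(2), np.float32(130.05359), np.float32(95.01919))
up 23.71 [588.9 201.3 339.9] [-0.7  0.1 -0.6] [ 0.05 -0.    0.  ] 60.3 0.0 -0.56
```

View pics/end.png

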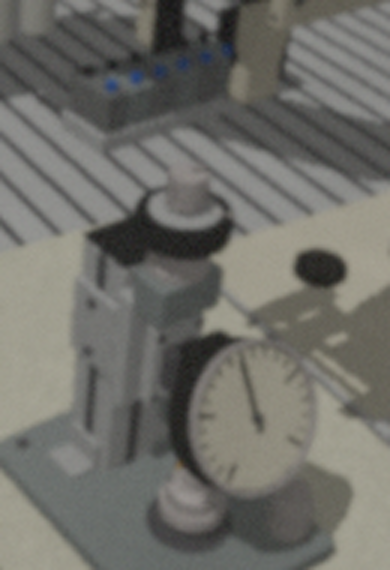

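The needle points straight up at about 9.9 N, the cell is in place and the gripper is clear.

```bash
python3 -c "
from plant import bot
print(bot.close_job())"
```

```text
the job is handed in; nothing more can be done
None
```

The job is handed in: the load cell stands at about 9.9 N by my camera reading (coarse wheel to 2.1 N, then the fine knob turned about 2.1 rad), with the gripper clear; the system returned no verdict.

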